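# Refit the balance spring of the studio lamp

## Robot

A 6-joint arm with a two-finger parallel gripper is mounted at the origin on the work surface. World frame = base frame: x ahead of the robot, y to its left, z up, the work surface at z = 0. Lengths are in m, angles in rad, forces in N, time in s.
With the tool pointing down it reaches from about 0.35 to 0.95 m from the base axis. Payload 17.4 kg.
Tool frame: the origin (TCP) lies between the finger pads; the fingertips stand 14 mm ahead of it and the grasp point (between the pads) lies 5 mm behind it; z points along the fingers, y is the line along which they close (so a half turn about z gives the same grasp; the last joint's range is limited). The gripper opens to 93 mm and grips with 3 to 60 N. Pads are 15 mm wide; open, the fingers measure 128 mm over their backs; the gripper's body (75 mm by 188 mm) begins 65 mm behind the grasp point.
Start: joints at [1.174, 0.116, 1.442, -0, 1.584, -0.038], TCP at [0.237, 0.632, 0.233] pointing down, gripper open.
Joint ranges: [-2.83, 2.83], [-0.83, 2.19], [0.07, 2.5], [-1.14, 4.28], [0.01, 3], [-2.97, 2.97]. Speed limits (rad/s): [1.89, 1.89, 2.22, 3.14, 3.14, 3.14].

## Interface

Orientations are given as a 3x3 rotation matrix whose columns are the frame's x, y, z axes.
In Python, from cell import readout, vision, manip, nets gives the robot as it stands.
- The arm moves only by the shell command python3 -m creep 'ROWS'. ROWS is text: rows parted by semicolons, each of 7 numbers parted by spaces: the shift along the world's x, y, z in mm, then the turn, a rotation vector about the world's x, y, z in degrees, then the finger opening in mm, from 0 to 93. In form: tx ty tz ax ay az hand; .... A call has 1 to 10 rows; each row shifts and turns the commanded pose from where the row before left it; what a row does not reach is not made up. A row lasts 1/12 s, in which the tool goes at most 41.7 mm and 7.16 degrees, less where a joint would pass 70% of its speed; a pose out of reach is approached as far as the arm can. A call with a gripper value outside its range is refused whole. The fingers move at their own pace and stop on an object; the grip force is fixed at half the most. Time passes only in rows, so rows that do not move let the fingers close. It gives the time, the measured TCP pose, the force, the opening and the grip force at its end, in the units of the state.
- readout.read_state(): the state, without advancing time (a new reading comes with each control period).
- vision.capture(name): name is "side" or "top" or "wrist"; returns the picture (480x640x3 uint8, red, green, blue); there is no depth.
- vision.calibration(name): a dict with "intrinsics" (3x3 intrinsics, pixels), "T" (4x4, takes a point from camera to world coordinates). Camera axes: x right, y up, looking along -z (the intrinsics and any distortion apply to the point x, -y, -z); pixel columns grow to the right and rows downward; lengths in m; the calibration is good to about 2 mm. A picture is of the moment at which its call begins: read the wrist's pose just before it. calibration takes no time and is no camera call; for the wrist camera it gives the pose at the moment of the call.
- manip.sign_off(): hands the job in; it is judged then, once.
Trained networks look in the newest picture that a camera, given by its name, has taken for a name from the list of things; names that differ only in an ending like _2 or _b are one class to them, and where a whole thing is asked for, a point or a joint stands for the part that bears it (a point fixed in the world has none). Each returns a list of dicts, best first, with "score" (0 to 1); they miss things now and then, are a little off and sometimes report something else, mostly with a low value. They report only what shows in the picture. A call takes as long as a camera call. They do not tell look-alikes from the thing itself.
- nets.recognise(camera, query): "rect" ([left, top, right, bottom] in pixels, round what is visible of it).
- nets.outline_of(camera, query): "region" (480x640 bool, what is visible of it) and "rect" ([left, top, right, bottom] in pixels, round what is visible of it).
The state is a dict: "time": time; "q": joint angles; "joint_velocities": joint speeds; "joint_efforts": joint torques, N m; "ee_pos": TCP position; "ee_rot": TCP orientation; "ft_force": force on the tool from outside, world axes, zero at the start; "ft_torque": the same for the moment, N m; "width": opening from 0.0 (shut) to 1.0 (fully open); "finger_force": force on a finger pad.
Only numpy, scipy, OpenCV 4.12 (cv2) and the standard library are available. Lean on these libraries where they do the work, as an engineer would, in place of code of your own. Each camera call takes 0.05 s, during which the arm holds its last target. There are 200 camera calls.

## Task

Put the balance spring back on the desk lamp that lies on the bench: drop the hook at its yellow end down into the hole of the steel tongue, feeling for the hole gently so that the tongue is not bent, then stretch the spring by its red end and seat its eye over the brass post, under the post's head, without overstretching it. Leave the spring fitted by itself and the other things on the bench where they are.

Things in the scene. Friction and masses are not known exactly. Their poses are not given: they have to be found in the camera images.
- lamp: (All sizes in mm.) Desk lamp lying fixed on the bench, spring side of its lower arm up: two aluminium bars 360 long, tops 24 above the bench, 44 apart over all. Origin on the bench under the arm's middle; x along the arm from tongue to brass post, y towards the blue shade (140 wide, 130 high, 245 off), z up. A fitted spring lies along x, axis 65 above the bench, red end to the post.
- saddle (a point): Middle of the floor of a black U-notch on the lamp's arm, 58 above the bench; notch 20 wide, 16 long, sides rising to 67. Axes as the lamp. It carries the coil level once the hook is in the hole, so the spring can be let go then. A small brass clip on the bars, 35 high, has no part in the job.
- anchor (a point): Nominal hole in the steel tongue, level with its top face, 62.5 above the bench; axes as the lamp. Its place was not measured: the real round hole, 10 wide, right through, lies anywhere up to 10 behind or ahead of this point along lamp x (y is true); feel for it with the hook. Tongue: 28 wide, 6 thick, free below, ends 10 past its hole; black holder from 25 behind this point, top 70.
- tongue (a joint): How far the level tongue with the hole is pressed down, m: 0 at rest. It springs back and gives 1 mm for every 2 N, but is bent for good beyond 6 mm (12 N).
- post (a point): Axis of the upright brass post at the height where the eye belongs, 65 above the bench; axes as the lamp. The post's neck is 7 thick from 46 to 70 above the bench, its rounded head 10.6 wide with the top at 74; under the neck a foot 16 wide. It stands 180 from the nominal hole.
- hook_pin (a point): Middle of the downward part of the steel hook (5 thick wire) of the loose spring. Axes: x from hook to eye along the spring, z up. The spring's axis is 8 above this point; the toe ends 7.5 below it and is turned 2.5 towards +x. The hook points down from the start. Fully in, its level wire rests on the tongue and this point is 5.5 below the tongue's top face.
- hook_grip (a point): Centre of the yellow block on the spring's hook end, for gripping across: 26 long (x), 12 wide (y), 16 high; on the spring's axis, 39 from the hook towards the eye. At the start the spring (about 80 g) lies level on a wooden rest that carries only its coil; both blocks stick out freely, axis 46.5 above the bench. Axes as the spring.
- eye_grip (a point): Centre of the red block on the eye end, same size as the yellow one, also gripped across; 113 from the hook when the spring is slack. Axes as the spring's eye end.
- eye (a point): Centre of the round steel eye, a level ring of 4.4 thick wire with 15 clear opening, 24 over all; 29 beyond the middle of the red block, 142 from the hook when the spring is slack.
- stretch (a joint): How far the spring is stretched, m: 0 when slack; 260 N per m, so 6 to 12 N to reach the post. Beyond 55 mm it is spoilt. The coil also bends up to 0.4 rad either way, stiffly. Pulled taut, the hook's toe catches under the tongue; raised while slack, the hook lifts out again.
- ink: Bystander: small amber ink jar, 48 wide, 62 high. Origin at its underside.
- paint: Bystander: yellow paint bottle, 44 wide, 130 high. Origin at its underside.
- brush_mug: Bystander: blue ceramic cup, 76 wide, 95 high. Origin at its underside.
- eraser: Bystander: white eraser, 45 x 22 x 14. Origin at its underside.
- tape: Bystander: orange roll of tape, 90 wide, 22 high. Origin at its underside.
- driver: Bystander: red-handled screwdriver, 170 long, lying.
- pastel: Bystander: blue pastel stick, 60 x 14 x 14. Origin at its underside.
Things that resemble listed ones, but are neither listed nor needed, are in the scene too. There is more than one size of the part that bears hook_pin; the job needs the largest.

How it is judged:
By the outcome, as a careful person would: the job done as asked, in the order asked, and still so for the second after the job is handed in, with the robot touching nothing.
It also fails if it takes over 59 s, if anything falls off the work surface, if the arm or the gripper's body presses on something with over 40 N, if the wrist force passes 120 N, or if a joint passes its speed limit or range.

## Working session

There is one attempt and no reset: what is moved stays moved. The work goes in short steps, Python scripts to look and compute and a shell command to move; the robot and the scene stay as the last step left them, time stands still between calls to the robot, and variables do not carry over. Pictures are saved under pics/ and viewed, at most 10 in all, crops included, and the job is handed in when it is done.

```bash
mkdir -p pics; ls
python3 - <<'E'
from cell import readout,vision,nets
import cv2,numpy as np
s=readout.read_state();print(s['time'],s['ee_pos'],s['ee_rot'],s['width'])
for c in ['top','side']:
    im=vision.capture(c);cv2.imwrite(f'pics/{c}0.png',im[:,:,::-1])
    k=vision.calibration(c);print(c,np.round(k['intrinsics'],1).tolist(),np.round(k['T'],4).tolist())
    for q in ['lamp','hook_pin','hook_grip','eye_grip','eye','tongue']:
        print(q,[(round(r['score'],2),np.round(r['rect']).astype(int).tolist()) for r in nets.recognise(c,q)][:4])
E
```

```text
pics
0.0 [0.23692069 0.63184925 0.23187465] [[-9.36338291e-01  3.51098787e-01 -4.96219307e-04]
 [ 3.51099130e-01  9.36337624e-01 -1.11976246e-03]
 [ 7.14815645e-05 -1.22269864e-03 -9.99999250e-01]] 1.001078950729121
top [[473.2, 0.0, 326.6], [0.0, 473.2, 237.0], [0.0, 0.0, 1.0]] [[-0.005, 0.9883, -0.1524, 0.3904], [-0.9998, -0.0075, -0.0157, 0.0138], [-0.0166, 0.1523, 0.9882, 0.9834], [0.0, 0.0, 0.0, 1.0]]
lamp [(0.79, [261, 51, 449, 210]), (0.7, [151, 248, 182, 274])]
hook_pin [(0.81, [218, 192, 226, 240]), (0.66, [251, 260, 325, 287]), (0.6, [245, 330, 301, 358])]
hook_grip [(0.89, [251, 261, 328, 290]), (0.8, [253, 333, 289, 354]), (0.65, [219, 193, 225, 240]), (0.47, [150, 245, 185, 272])]
eye_grip [(0.64, [221, 228, 230, 248]), (0.64, [262, 51, 449, 216]), (0.53, [282, 268, 327, 287]), (0.45, [268, 333, 290, 342])]
eye [(0.6, [297, 272, 317, 283]), (0.52, [224, 231, 227, 243]), (0.41, [279, 332, 291, 340])]
tongue [(0.71, [298, 272, 327, 287]), (0.55, [303, 186, 317, 197])]
side [[599.3, 0.0, 323.3], [0.0, 599.3, 247.4], [0.0, 0.0, 1.0]] [[-0.9564, 0.2007, -0.2122, 0.261], [-0.2917, -0.6888, 0.6636, 0.8424], [-0.013, 0.6966, 0.7173, 0.9728], [0.0, 0.0, 0.0, 1.0]]
lamp [(0.63, [160, 187, 324, 311])]
hook_pin [(0.78, [318, 270, 362, 326]), (0.68, [238, 347, 292, 358]), (0.47, [399, 316, 409, 350])]
hook_grip [(0.87, [318, 271, 362, 324]), (0.62, [396, 316, 409, 348])]
eye_grip [(0.72, [316, 270, 360, 327]), (0.68, [399, 320, 410, 344]), (0.61, [269, 350, 290, 359]), (0.53, [336, 274, 354, 298])]
eye [(0.63, [334, 268, 363, 302]), (0.49, [273, 347, 289, 357])]
tongue []
```

View pics/top0.png

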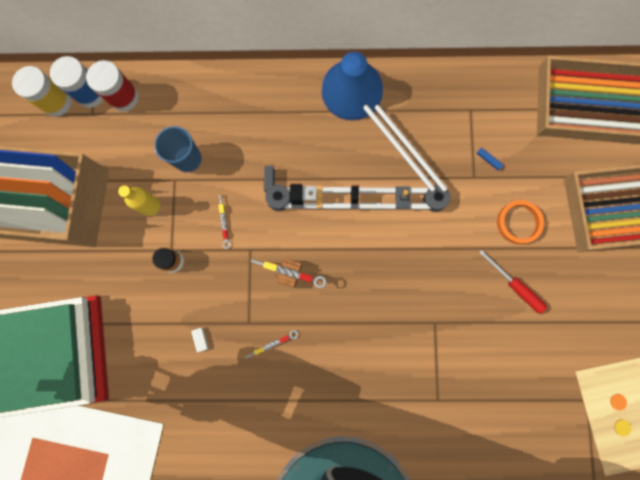

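View pics/side0.png

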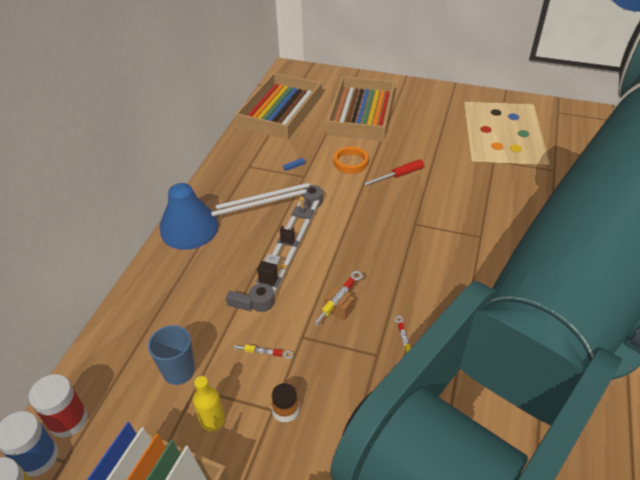

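Top view: there are three springs. One lies on the wooden rest (px 251–325, 260–287), and the other two lie flat on the bench (218–226, 192–240 and 245–301, 330–358). The one on the rest is the largest and matches the description. On the lamp, the holder and tongue are at the left (~297–312, 193), the saddle is at 355,197 and the post at 403,197. So lamp x points along world −y.

```bash
cat > h.py <<'E'
from cell import readout,vision,nets
import cv2,numpy as np
def ray(c,uv,z,k=None):
    k=k or vision.calibration(c);K,T=k['intrinsics'],k['T']
    d=np.linalg.inv(K)@[uv[0],uv[1],1];d=T[:3,:3]@[d[0],-d[1],-d[2]];o=T[:3,3]
    return o+d*(z-o[2])/d[2]
def proj(c,p,k=None):
    k=k or vision.calibration(c);K,T=k['intrinsics'],k['T']
    q=T[:3,:3].T@(np.array(p)-T[:3,3]);q=K@[q[0],-q[1],-q[2]];return q[:2]/q[2]
E
python3 - <<'E'
from h import *
im=vision.capture('wrist')
for n,uv,z in [('saddle',(355,197),.06),('post',(403,195),.074),('tongue',(310,192),.0625),('yellow',(265,266),.0465),('red',(309,279),.0465),('eye',(320,282),.0465),('hook',(252,261),.0465),('jar',(168,260),.03)]:
    print(n,np.round(ray('top',uv,z),3))
k=vision.calibration('wrist');s=readout.read_state();print(k['intrinsics'].round(1).tolist(),k['T'].round(3).tolist())
R=s['ee_rot'];print('cam in tool',(R.T@(k['T'][:3,3]-s['ee_pos'])).round(3), (R.T@k['T'][:3,:3]).round(2).tolist())
t=cv2.imread('pics/top0.png')
cv2.imwrite('pics/crop.png',cv2.resize(t[175:370,205:455],None,fx=3.05,fy=3.05,interpolation=cv2.INTER_CUBIC))
E
```

```text
saddle [ 0.613 -0.029  0.06 ]
post [ 0.613 -0.122  0.074]
tongue [0.624 0.061 0.062]
yellow [0.477 0.152 0.046]
red [0.451 0.064 0.046]
eye [0.445 0.042 0.046]
hook [0.488 0.178 0.046]
jar [0.492 0.352 0.03 ]
[[409.3, 0.0, 318.9], [0.0, 409.3, 245.1], [0.0, 0.0, 1.0]] [[0.351, -0.897, -0.268, 0.162], [0.937, 0.335, 0.102, 0.659], [-0.002, -0.287, 0.958, 0.384], [0.0, 0.0, 0.0, 1.0]]
cam in tool [ 0.08  -0.001 -0.152] [[0.0, 0.96, 0.29], [1.0, -0.0, 0.0], [0.0, 0.29, -0.96]]
```

View pics/crop.png

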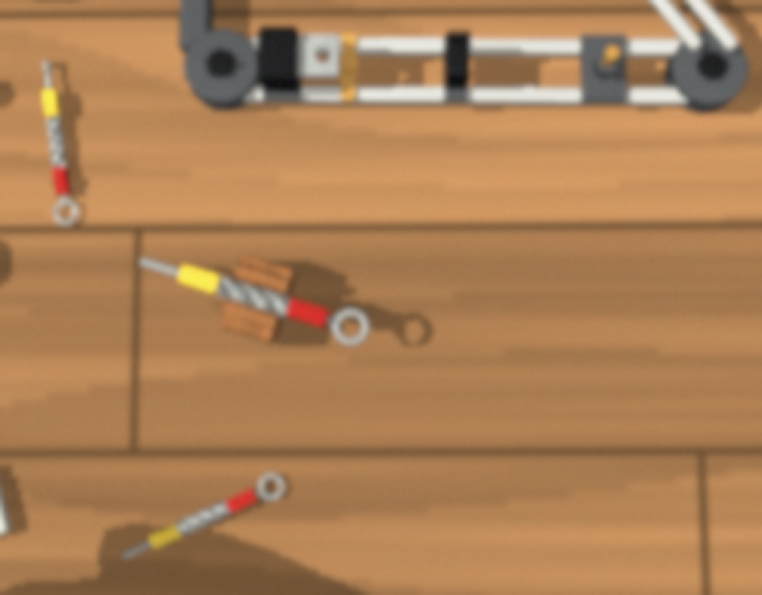

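The crop confirms it. The spring on the rest is clearly the largest, with the hook at crop (140,262) and the eye at (350,327). The tongue's hole shows at (322,55), the clip is just beyond it, and the post is at (612,52). I'm moving above it for a closer look.

```bash
python3 -m creep '16 -30 0 0 0 -4.8 93;16 -30 0 0 0 -4.8 93;16 -30 0 0 0 -4.8 93;16 -30 0 0 0 -4.8 93;16 -30 0 0 0 -4.8 93;16 -30 0 0 0 -4.8 93;16 -30 0 0 0 -4.8 93;16 -30 0 0 0 -4.8 93;16 -30 0 0 0 -4.8 93;16 -30 0 0 0 -4.8 93'
python3 -m creep '16 -30 -5 0 0 -4.8 93;16 -30 -5 0 0 -4.8 93;16 -30 -5 0 0 -4.8 93;16 -30 -5 0 0 -4.8 93;16 -30 -5 0 0 -4.8 93;16 -30 -5 0 0 -4.8 93;16 -30 0 0 0 -4.8 93;16 -30 0 0 0 -4.8 93;0 0 0 0 0 0 93;0 0 0 0 0 0 93'
python3 - <<'E'
from h import *
s=readout.read_state();k=vision.calibration('wrist');im=vision.capture('wrist');cv2.imwrite('pics/w1.png',im[:,:,::-1])
import pickle;pickle.dump(k,open('k1.pkl','wb'))
print(s['time'],s['ee_pos'],np.degrees(np.arctan2(s['ee_rot'][1,1],s['ee_rot'][0,1])),s['q'],s['ft_force'])
for q in ['hook_grip','eye_grip','eye','tongue']:
    print(q,[(round(r['score'],2),np.round(r['rect']).astype(int).tolist()) for r in nets.recognise('wrist',q)][:4])
E
```

```text
time: 1.58
ee_pos: [0.3974, 0.3305, 0.2328]
ee_rot: [[-0.362, 0.932, 0.0], [0.932, 0.362, 0.0], [0.0, 0.0, -1.0]]
ft_force: [0.5, -0.1, 0.2]
width: 1.001
finger_force: 0.0
time: 2.42
ee_pos: [0.5255, 0.0907, 0.2025]
ee_rot: [[0.294, 0.956, -0.0], [0.956, -0.294, 0.0], [-0.0, -0.0, -1.0]]
ft_force: [0.3, 0.7, -0.7]
width: 1.002
finger_force: 0.0
2.4167 [0.52546982 0.09070227 0.20249209] -17.104383745877367 [ 1.23057685e-01 -1.86153553e-01  1.78458512e+00  5.67223287e-05
  1.54351782e+00  4.21583924e-01] [ 0.25328458  0.66881585 -0.69734203]
hook_grip [(0.78, [23, 181, 134, 280]), (0.77, [228, 126, 259, 325])]
eye_grip [(0.93, [255, 0, 342, 48]), (0.63, [228, 205, 264, 326]), (0.6, [65, 216, 136, 279]), (0.54, [224, 126, 257, 322])]
eye [(0.96, [254, 0, 337, 51]), (0.79, [60, 218, 133, 275]), (0.58, [228, 203, 261, 324])]
tongue [(0.93, [438, 211, 479, 253])]
```

View pics/w1.png

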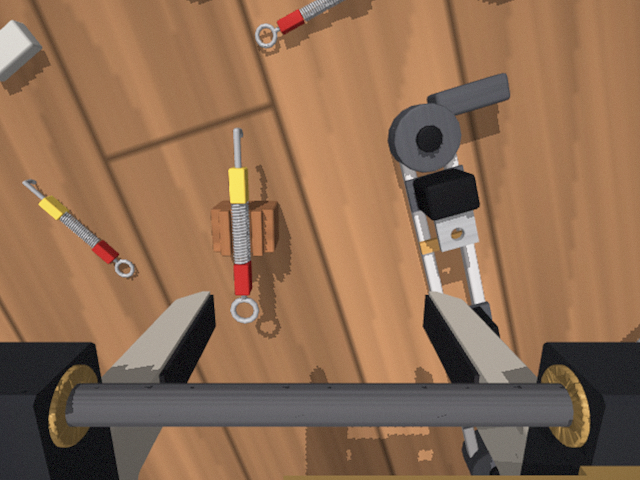

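The wrist view shows the big spring clearly: yellow block at (237,185), red at (242,280), eye at (244,310), hook wire at (238,130–165). The tongue's hole is at (457,234).

Run:
```python
from h import *
import pickle;k=pickle.load(open('k1.pkl','rb'))
im=cv2.imread('pics/w1.png').astype(int);b,g,r=im[...,0],im[...,1],im[...,2]
def cen(m,box):
    l,t,R,B=box;mm=np.zeros_like(m);mm[t:B,l:R]=m[t:B,l:R];y,x=np.nonzero(mm);return (x.min()+x.max())/2,(y.min()+y.max())/2,np.array([x.mean(),y.mean()]),(x.min(),x.max(),y.min(),y.max())
ye=cen((r>150)&(g>130)&(b<100),(215,150,265,215)); rd=cen((r>130)&(g<70)&(b<70),(215,250,265,305))
print(ye,rd)
P=lambda uv,z:ray('wrist',uv,z,k)
Y=P(ye[2],.0525);Rr=P(rd[2],.0525);E=P((244,310),.0465);H=P((238,131),.047);print('Y',Y,'R',Rr,'d',np.linalg.norm(Y-Rr),'E',E,'H',H,np.linalg.norm(H-E))
d=Rr-Y;print('dir angle',np.degrees(np.arctan2(d[1],d[0])), 'perp',np.degrees(np.arctan2(d[1],d[0]))+90)
# hole
print('hole',P((457,234),.0625),'holder/tongue corners',P((438,222),.0625),P((474,211),.0625),P((441,252),.0625),P((479,245),.0625))
print('bigpivot',P((429,139),.03))
for uv,z in [((403.5,193),.074),((310.6,193),.0625),((278.5,197),.03),((438,197),.03),((355,196),.067),((404,197),.05)]: print(uv,ray('top',uv,z).round(4))
l,t,R_,B=425,205,490,260
cv2.imwrite('pics/tong.png',cv2.resize(im[t:B,l:R_].astype(np.uint8),None,fx=9,fy=9,interpolation=cv2.INTER_CUBIC))
```

```text
(np.float64(237.0), np.float64(184.5), array([237.7107438 , 185.59090909]), (np.int64(228), np.int64(246), np.int64(166), np.int64(203))) (np.float64(241.5), np.float64(279.0), array([241.1559633 , 279.26146789]), (np.int64(234), np.int64(249), np.int64(263), np.int64(295)))
Y [0.4782737  0.14040116 0.0525    ] R [0.45511525 0.0701055  0.0525    ] d 0.07401211771664662 E [0.44610854 0.04200212 0.0465    ] H [0.49093796 0.17697157 0.047     ] 0.14222053039134702
dir angle -108.2341386475147 perp -18.234138647514698
hole [0.6229038  0.06016346 0.0625    ] holder/tongue corners [0.61143819 0.07319713 0.0625    ] [0.63816933 0.07356892 0.0625    ] [0.60866754 0.0499459  0.0625    ] [0.6368514  0.04701351 0.0625    ]
bigpivot [0.62577455 0.12902615 0.03      ]
(403.5, 193) [ 0.6171 -0.1235  0.074 ]
(310.6, 193) [0.6216 0.06   0.0625]
(278.5, 197) [0.6219 0.1281 0.03  ]
(438, 197) [ 0.6189 -0.2007  0.03  ]
(355, 196) [ 0.6136 -0.0284  0.067 ]
(404, 197) [ 0.6148 -0.1279  0.05  ]
```

View pics/tong.png

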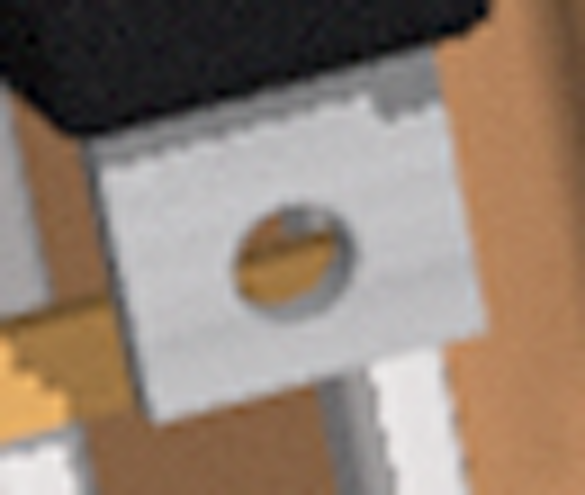

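Measured lengths match the description: 74.0 between blocks (74 given), 142 from hook to eye, tongue width 27. Gripping the yellow block now.

```bash
python3 -m creep '-23.5 25 -20 0 0 -1.1 93;-23.7 24.7 -20 0 0 0 93;0 0 -30 0 0 0 93;0 0 -30 0 0 0 70;0 0 -30 0 0 0 50;0 0 -20 0 0 0 40;0 0 -11 0 0 0 30;0 0 0 0 0 0 30;0 0 0 0 0 0 30'
python3 -m creep '0 0 0 0 0 0 2;0 0 0 0 0 0 2;0 0 0 0 0 0 2;0 0 0 0 0 0 2;0 0 0 0 0 0 2;0 0 0 0 0 0 2'
```

```text
time: 3.42
ee_pos: [0.4779, 0.1421, 0.0423]
ee_rot: [[0.309, 0.951, 0.0], [0.951, -0.309, 0.0], [0.0, 0.0, -1.0]]
ft_force: [-0.2, -0.0, 1.1]
width: 0.621
finger_force: 0.0
time: 3.92
ee_pos: [0.4779, 0.1417, 0.0419]
ee_rot: [[0.31, 0.951, 0.0], [0.951, -0.31, 0.0], [0.0, 0.0, -1.0]]
ft_force: [-0.8, -0.1, 0.4]
width: 0.19
finger_force: 0.0
```

```bash
python3 -m creep '0 0 0 0 0 0 2;0 0 0 0 0 0 2;0 0 0 0 0 0 2;0 0 0 0 0 0 2;0 0 15 0 0 0 2;0 0 30 0 0 0 2;0 0 30 0 0 0 2;0 0 0 0 0 0 2'
```

```text
time: 4.58
ee_pos: [0.4797, 0.1422, 0.1223]
ee_rot: [[0.31, 0.951, 0.006], [0.951, -0.31, 0.002], [0.004, 0.006, -1.0]]
ft_force: [0.7, -0.8, -0.0]
width: 0.125
finger_force: 30.0
```

```bash
python3 -m creep '23.8 -20.2 0 0 0 2.9 2;23.8 -20.2 0 0 0 2.9 2;23.8 -20.2 0 0 0 2.9 2;23.8 -20.2 0 0 0 2.9 2;23.8 -20.2 0 0 0 2.9 2;23.8 -20.2 -12 0 0 2.7 2;0 0 0 0 0 0 2;0 0 0 0 0 0 2'
python3 - <<'E'
from h import *
s=readout.read_state();k=vision.calibration('wrist');im=vision.capture('wrist');cv2.imwrite('pics/w2.png',im[:,:,::-1])
import pickle;pickle.dump((k,s),open('k2.pkl','wb'))
print(s['time'],s['ee_pos'],np.degrees(np.arctan2(s['ee_rot'][1,1],s['ee_rot'][0,1])),s['ft_force'])
R=s['ee_rot'];p=s['ee_pos']
for n,v in [('pin axis level',[.039,0,-.005]),('pinmid',[.039,0,.003]),('toe',[.039,0,.0105])]: w=p+R@v;print(n,w,proj('wrist',w,k))
E
```

```text
time: 5.25
ee_pos: [0.6207, 0.0196, 0.1029]
ee_rot: [[0.017, 1.0, -0.003], [1.0, -0.017, 0.0], [0.0, -0.003, -1.0]]
ft_force: [1.0, 0.4, -1.1]
width: 0.125
finger_force: 30.0
5.25 [0.62065627 0.01960268 0.10292769] -0.9671201050825816 [ 0.99061363  0.41252588 -1.09138229]
pin axis level [0.62132736 0.05859668 0.10792945] [319.63798566 233.56744164]
pinmid [0.62130684 0.05859739 0.09992948] [319.6084438  228.20878405]
toe [0.6212876  0.05859806 0.09242951] [319.58321469 223.63242486]
```

View pics/w2.png

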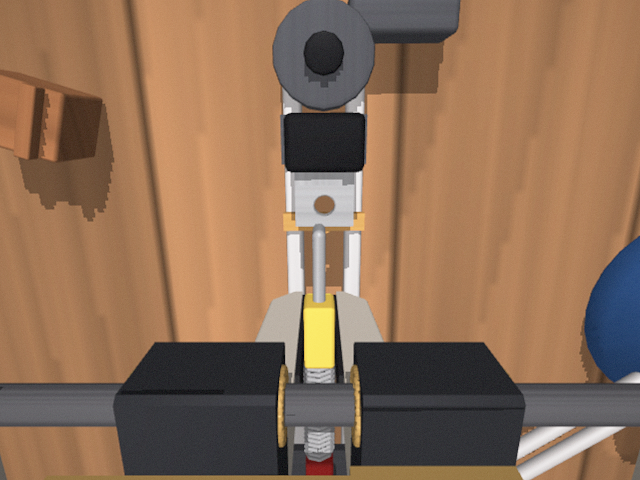

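Wrist view: the hook's end is at (318.5,226), just short of the hole at (324,205), and the lamp's bars run vertical in the image, so the yaw fits. Now working out the shift.

Run:
```python
from h import *
import pickle;k,s=pickle.load(open('k2.pkl','rb'))
im=cv2.imread('pics/w2.png');g=im.astype(int)
P=lambda uv,z:ray('wrist',uv,z,k)
sub=g[193:217,308:342];v=sub.max(2)<150
# hole: brownish
m=(sub[...,2]-sub[...,0]>25);y,x=np.nonzero(m);print('hole px',x.mean()+308,y.mean()+193,x.min()+308,x.max()+308,y.min()+193,y.max()+193)
hp=(x.min()+x.max())/2+308,(y.min()+y.max())/2+193
h=P(hp,.0625);print('hole',h,'tongue sides',P((296,215),.0625),P((356,215),.0625),'end',P((325,225.5),.0625),'root',P((325,172),.07))
print('hook end',P((318.5,226),.108),P((318.5,226),.1105))
print('bars', [P(u,.024) for u in [(288,270),(360,270)]],'pivot',P((323.5,52),.03))
print('yellow front',P((319,294),.115),'back',P((319,367),.115))
```

```text
hole px 323.7870036101083 204.28880866425993 314 333 196 213
hole [0.62314559 0.06061347 0.0625    ] tongue sides [0.6098951  0.05571475 0.0625    ] [0.63865425 0.05526736 0.0625    ] end [0.62373686 0.05031701 0.0625    ] root [0.62396619 0.07679678 0.07      ]
hook end [0.62095341 0.06151143 0.108     ] [0.62097319 0.06213751 0.1105    ]
bars [array([0.60156329, 0.01360497, 0.024     ]), array([0.64469841, 0.01295228, 0.024     ])] pivot [0.62432494 0.13183284 0.03      ]
yellow front [0.6207676  0.03740144 0.115     ] back [0.62026929 0.00648152 0.115     ]
```

```bash
python3 -m creep '2.2 3 -6 0 0 0 2;0 0 -8 0 0 0 2;0 0 -8 0 0 0 2;0 0 0 0 0 0 2;0 0 0 0 0 0 2'
python3 - <<'E'
from h import *
s=readout.read_state();k=vision.calibration('wrist');im=vision.capture('wrist')
import pickle;pickle.dump((k,s),open('k3.pkl','wb'))
print(s['time'],s['ee_pos'],s['ft_force'])
R=s['ee_rot'];p=s['ee_pos']
for n,v in [('pin axis',[.039,0,-.005]),('toe',[.039,0,.0105]),('hookend',[.0415,0,-.005])]: w=p+R@v;print(n,w,proj('wrist',w,k))
print('hole',proj('wrist',[.6231,.0606,.0625],k))
cv2.imwrite('pics/w3full.png',im[:,:,::-1])
cv2.imwrite('pics/w3.png',cv2.resize(im[170:320,260:390,::-1],None,fx=4,fy=4,interpolation=cv2.INTER_CUBIC))
E
```

```text
time: 5.72
ee_pos: [0.6223, 0.0239, 0.082]
ee_rot: [[0.015, 1.0, -0.001], [1.0, -0.015, -0.0], [-0.0, -0.001, -1.0]]
ft_force: [0.5, -0.2, -1.5]
width: 0.128
finger_force: 30.0
5.7167 [0.62228008 0.02388752 0.08199525] [ 0.50032369 -0.15217509 -1.50924597]
pin axis [0.62285114 0.06288349 0.08699407] [319.6347952  233.54692712]
toe [0.62283516 0.06288326 0.07149408] [319.57868368 223.61635478]
hookend [0.62288741 0.06538323 0.086994  ] [319.6427518  227.00920958]
hole [320.25906236 223.79980227]
```

View pics/w3.png

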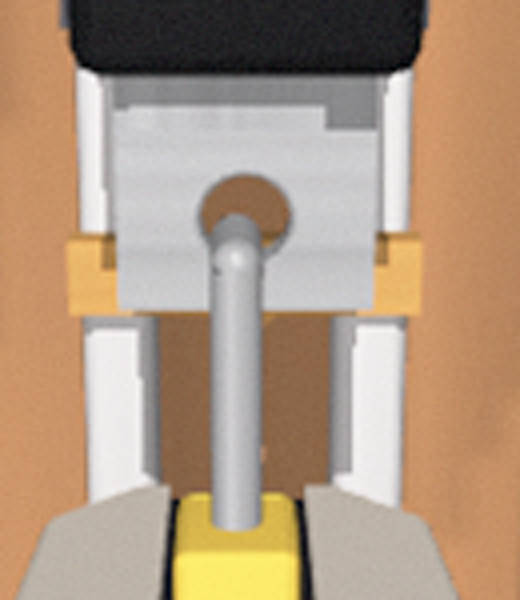

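The hook's tip hangs over the hole, about 1 mm left of its centre (wire at crop 236, hole centre at 245,216). I'll shift +1 mm in x and feel downwards in small steps.

```bash
python3 -m creep '1 0 -4 0 0 0 2;0 0 -3 0 0 0 2;0 0 -2 0 0 0 2;0 0 -1 0 0 0 2;0 0 0 0 0 0 2;0 0 0 0 0 0 2'; python3 -m creep '0 0 -1 0 0 0 2;0 0 0 0 0 0 2;0 0 0 0 0 0 2'
```

```text
time: 6.27
ee_pos: [0.6238, 0.0235, 0.0726]
ee_rot: [[0.015, 1.0, -0.0], [1.0, -0.015, 0.0], [0.0, -0.0, -1.0]]
ft_force: [0.7, 0.3, -0.8]
width: 0.127
finger_force: 30.0
time: 6.52
ee_pos: [0.6238, 0.0235, 0.0717]
ee_rot: [[0.015, 1.0, -0.0], [1.0, -0.015, -0.0], [-0.0, -0.0, -1.0]]
ft_force: [0.1, -1.1, -1.4]
width: 0.13
finger_force: 30.0
```

```bash
python3 -m creep '0 0 -1.5 0 0 0 2;0 0 0 0 0 0 2;0 0 0 0 0 0 2'; python3 -m creep '0 0 -1 0 0 0 2;0 0 0 0 0 0 2;0 0 0 0 0 0 2'
```

```text
time: 6.77
ee_pos: [0.6238, 0.0235, 0.07]
ee_rot: [[0.015, 1.0, -0.0], [1.0, -0.015, 0.0], [0.0, -0.0, -1.0]]
ft_force: [0.7, 0.0, -1.5]
width: 0.126
finger_force: 30.0
time: 7.02
ee_pos: [0.6238, 0.0235, 0.0691]
ee_rot: [[0.015, 1.0, -0.0], [1.0, -0.015, 0.0], [0.0, -0.0, -1.0]]
ft_force: [-0.0, -0.7, -1.3]
width: 0.127
finger_force: 30.0
```

The tip is about 4 mm below the top face with no force, so it is in the hole. Continuing down.

```bash
python3 -m creep '0 0 -2 0 0 0 2;0 0 0 0 0 0 2;0 0 0 0 0 0 2'; python3 -m creep '0 0 -2 0 0 0 2;0 0 0 0 0 0 2;0 0 0 0 0 0 2';  python3 -m creep '0 0 -1.5 0 0 0 2;0 0 0 0 0 0 2;0 0 0 0 0 0 2'
```

```text
time: 7.27
ee_pos: [0.6237, 0.0235, 0.0669]
ee_rot: [[0.015, 1.0, -0.0], [1.0, -0.015, -0.0], [-0.0, -0.0, -1.0]]
ft_force: [0.4, -0.3, -0.3]
width: 0.124
finger_force: 30.0
time: 7.52
ee_pos: [0.6238, 0.0235, 0.065]
ee_rot: [[0.015, 1.0, -0.0], [1.0, -0.015, 0.0], [-0.0, -0.0, -1.0]]
ft_force: [-0.5, -0.5, -0.2]
width: 0.128
finger_force: 30.0
time: 7.77
ee_pos: [0.6238, 0.0235, 0.0635]
ee_rot: [[0.015, 1.0, -0.0], [1.0, -0.015, 0.0], [0.0, -0.0, -1.0]]
ft_force: [-0.9, -0.1, -1.1]
width: 0.127
finger_force: 30.0
```

```bash
python3 -m creep '0 0 -1.5 0 0 0 2;0 0 0 0 0 0 2;0 0 0 0 0 0 2';  python3 -m creep '0 0 -1.3 0 0 0 2;0 0 0 0 0 0 2;0 0 0 0 0 0 2'
python3 - <<'E'
from h import *
s=readout.read_state();k=vision.calibration('wrist');im=vision.capture('wrist')
cv2.imwrite('pics/w4.png',im[100:480,160:480,::-1])
im2=vision.capture('top');cv2.imwrite('pics/top4.png',im2[:,:,::-1])
c=cv2.resize(im2[175:230,265:455,::-1],None,fx=4,fy=4,interpolation=cv2.INTER_CUBIC)
w=cv2.resize(im[150:320,240:410,::-1],None,fx=2,fy=2)
o=np.zeros((560,760,3),np.uint8);o[:220,:760]=c;o[220:,:340]=w;cv2.imwrite('pics/v4.png',o)
E
```

```text
time: 8.02
ee_pos: [0.6238, 0.0235, 0.062]
ee_rot: [[0.015, 1.0, -0.0], [1.0, -0.015, 0.0], [0.0, -0.0, -1.0]]
ft_force: [-0.5, -0.1, -0.2]
width: 0.125
finger_force: 30.0
time: 8.27
ee_pos: [0.6238, 0.0235, 0.0608]
ee_rot: [[0.015, 1.0, -0.0], [1.0, -0.015, 0.0], [0.0, -0.0, -1.0]]
ft_force: [-0.0, -0.5, -1.1]
width: 0.126
finger_force: 30.0
```

View pics/v4.png

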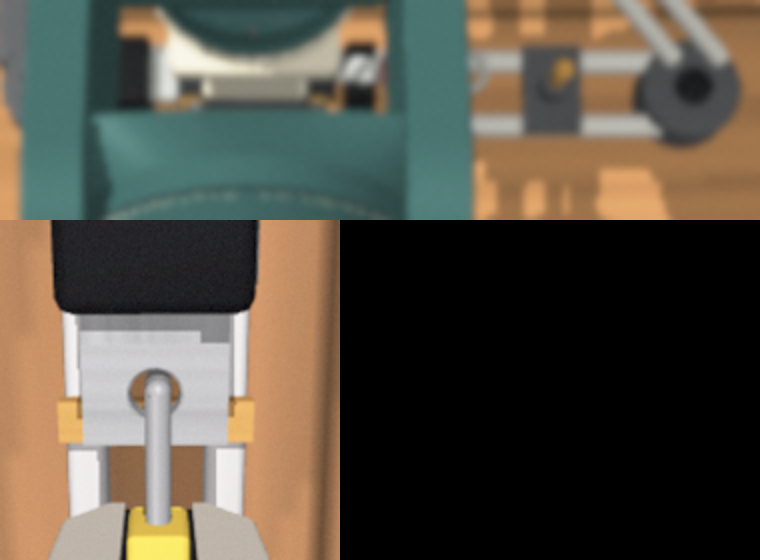

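The hook is in the hole (lower picture, wire end at 157,385 inside the ring) and the coil lies in the saddle. I'll lower the last bit, let go, rise and look at the eye and post.

```bash
python3 -m creep '0 0 -0.8 0 0 0 2;0 0 0 0 0 0 2;0 0 0 0 0 0 45;0 0 0 0 0 0 45;0 0 0 0 0 0 45;0 0 0 0 0 0 45;0 0 0 0 0 0 45;0 0 0 0 0 0 45;0 0 10 0 0 0 45;0 0 20 0 0 0 45'; python3 -m creep '0 0 30 0 0 0 45;0 -25 30 0 0 0 45;0 -35 25 0 0 0 45;0 -40 10 0 0 0 45;0 -40 0 0 0 0 45;0 -40 0 0 0 0 45;0 0 0 0 0 0 45;0 0 0 0 0 0 45';python3 - <<'E'
from h import *
s=readout.read_state();k=vision.calibration('wrist');im=vision.capture('wrist')
import pickle;pickle.dump((k,s),open('k5.pkl','wb'))
print(s['time'],s['ee_pos'],s['ft_force'],s['q'])
cv2.imwrite('pics/w5.png',im[:,:,::-1])
E
```

```text
time: 9.2
ee_pos: [0.6227, 0.0235, 0.0886]
ee_rot: [[0.015, 1.0, -0.004], [1.0, -0.015, -0.0], [-0.0, -0.004, -1.0]]
ft_force: [-0.8, -0.6, -0.5]
width: 0.485
finger_force: 0.0
time: 9.87
ee_pos: [0.6236, -0.1572, 0.1849]
ee_rot: [[0.018, 1.0, 0.0], [1.0, -0.018, -0.0], [-0.0, 0.0, -1.0]]
ft_force: [0.7, 0.8, 0.6]
width: 0.485
finger_force: 0.0
9.8667 [ 0.6235783  -0.15715388  0.18485499] [0.68131441 0.80354471 0.61004276] [-2.86556078e-01  6.34353254e-02  1.57504083e+00  3.14730096e-05
  1.50293048e+00 -2.68739904e-01]
```

View pics/w5.png

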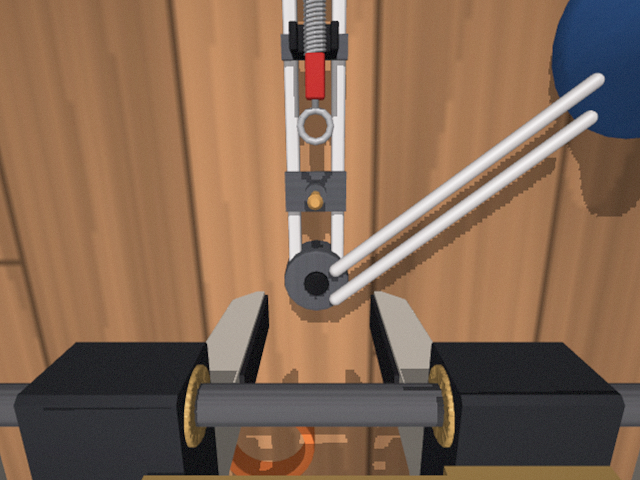

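The spring lies in the saddle: red block at (315,76), eye ring at (315,126), brass head at (315,201), all in line.

Run:
```python
from h import *
import pickle;k,s=pickle.load(open('k5.pkl','rb'))
g=cv2.imread('pics/w5.png').astype(int)
def box(m,l,t,r,b):
    y,x=np.nonzero(m[t:b,l:r]);return x.min()+l,x.max()+l,y.min()+t,y.max()+t,x.mean()+l,y.mean()+t
P=lambda uv,z:ray('wrist',uv,z,k)
br=box((g[...,2]-g[...,0]>60),303,188,328,215);print('brass',br)
rd=box((g[...,2]>120)&(g[...,1]<70),295,45,335,105);print('red',rd)
hd=P((br[4],br[5]),.072);print('post',hd, P(((br[0]+br[1])/2,(br[2]+br[3])/2),.072))
print('eye',P((315.3,126),.065),'sides',P((297.5,126),.065),P((333,126),.065),P((315,108.5),.065),P((315,144.5),.065))
print('red centre top',P((rd[4],(rd[2]+rd[3])/2),.073),'ends',P((rd[4],rd[2]),.073),P((rd[4],rd[3]),.073),'x',P((rd[0],76),.073),P((rd[1],76),.073))
print('pivot',P((316.5,284),.03))
kt=vision.calibration('top');print([ray('top',u,.073,kt) for u in [(403.5,193)]])
```

```text
brass (np.int64(303), np.int64(327), np.int64(191), np.int64(214), np.float64(315.1535269709544), np.float64(202.31120331950208))
red (np.int64(305), np.int64(324), np.int64(52), np.int64(97), np.float64(314.4421997755331), np.float64(75.00112233445567))
post [ 0.62138735 -0.1288256   0.072     ] [ 0.62128441 -0.12894894  0.072     ]
eye [ 0.62236913 -0.08094949  0.065     ] sides [ 0.61103139 -0.08075424  0.065     ] [ 0.63364312 -0.08114364  0.065     ] [ 0.62238907 -0.07036847  0.065     ] [ 0.62194948 -0.09240379  0.065     ]
red centre top [ 0.62250868 -0.05132875  0.073     ] ends [ 0.62275872 -0.03903714  0.073     ] [ 0.62225119 -0.06398689  0.073     ] x [ 0.61684546 -0.05206376  0.073     ] [ 0.62820715 -0.05225951  0.073     ]
pivot [ 0.62062314 -0.20339946  0.03      ]
[array([ 0.6173209 , -0.12365922,  0.073     ])]
```

```bash
python3 -m creep '-0.4 35 0 0 0 0 45;-0.4 35 0 0 0 0 45;-0.4 35.5 -15 0 0 0 45;0 0 -30 0 0 0 45;0 0 -30 0 0 0 45;0 0 -30 0 0 0 45;0 0 -15 0 0 0 45;0 0 -5 0 0 0 45;0 0 0 0 0 0 30;0 0 0 0 0 0 20'; python3 -m creep '0 0 0 0 0 0 2;0 0 0 0 0 0 2;0 0 0 0 0 0 2;0 0 0 0 0 0 2;0 0 0 0 0 0 2;0 0 0 0 0 0 2;0 0 0 0 0 0 2'
python3 - <<'E'
from h import *
import pickle;k,s=pickle.load(open('k5.pkl','rb'))
g=cv2.imread('pics/w5.png').astype(int)
for th in (60,90,110,130):
    m=((g[...,2]-g[...,0])>th).astype(np.uint8)[186:216,300:331]
    n,l,st,c=cv2.connectedComponentsWithStats(m)
    for i in range(1,n):
        if st[i,4]>30: print(th,st[i],c[i]+[300,186],ray('wrist',c[i]+[300,186],.072,k))
print(readout.read_state()['q'])
E
```

```text
time: 10.75
ee_pos: [0.6233, -0.0497, 0.0609]
ee_rot: [[0.015, 1.0, 0.002], [1.0, -0.015, -0.0], [-0.0, 0.002, -1.0]]
ft_force: [-0.5, 0.4, 0.5]
width: 0.385
finger_force: 0.0
time: 11.33
ee_pos: [0.623, -0.05, 0.06]
ee_rot: [[0.015, 1.0, 0.001], [1.0, -0.015, -0.0], [-0.0, 0.001, -1.0]]
ft_force: [-0.5, -0.0, 6.8]
width: 0.127
finger_force: 30.0
60 [  7   5  16  18 205] [314.73658537 200.3902439 ] [ 0.62114015 -0.12755028  0.072     ]
60 [16 26 15  4 43] [323.86046512 213.6744186 ] [ 0.6269799  -0.13651241  0.072     ]
90 [  8   6  14  16 162] [314.50617284 199.85802469] [ 0.62099673 -0.12719626  0.072     ]
110 [  9   8  11  14 110] [314.28181818 200.26363636] [ 0.62084473 -0.12746154  0.072     ]
[-1.20894982e-01  1.06945788e-01  1.73798277e+00 -6.99870182e-05
  1.29555713e+00 -1.05823796e-01]
```

```bash
python3 -m creep '0 0 1 0 0 0 2;0 0 0 0 0 0 2;0 0 0 0 0 0 2'; python3 -m creep '0 -3 0 0 0 0 2;0 -3 0 0 0 0 2;0 0 0 0 0 0 2;0 0 0 0 0 0 2'
```

```text
time: 11.58
ee_pos: [0.6225, -0.0499, 0.0601]
ee_rot: [[0.015, 1.0, -0.0], [1.0, -0.015, 0.0], [0.0, -0.0, -1.0]]
ft_force: [-0.6, -0.1, 1.3]
width: 0.126
finger_force: 30.0
time: 11.92
ee_pos: [0.6226, -0.0561, 0.0602]
ee_rot: [[0.015, 1.0, -0.0], [1.0, -0.015, 0.0], [0.0, -0.0, -1.0]]
ft_force: [-0.1, -0.3, 0.5]
width: 0.127
finger_force: 30.0
```

```bash
python3 -m creep '0 -4 0 0 0 0 2;0 -4 0 0 0 0 2;0 -4 0 0 0 0 2;0 0 0 0 0 0 2;0 0 0 0 0 0 2'; python3 -m creep '0 -4 0 0 0 0 2;0 -4 0 0 0 0 2;0 -4 0 0 0 0 2;0 0 0 0 0 0 2;0 0 0 0 0 0 2'
```

```text
time: 12.33
ee_pos: [0.6226, -0.068, 0.0602]
ee_rot: [[0.015, 1.0, -0.0], [1.0, -0.015, 0.0], [0.0, -0.0, -1.0]]
ft_force: [0.0, 4.0, -0.2]
width: 0.125
finger_force: 30.0
time: 12.75
ee_pos: [0.6226, -0.0799, 0.0602]
ee_rot: [[0.015, 1.0, -0.0], [1.0, -0.015, 0.001], [0.001, -0.0, -1.0]]
ft_force: [-0.7, 6.9, -0.0]
width: 0.127
finger_force: 30.0
```

The hook holds: 6.9 N at 30 mm of travel, which fits 260 N/m with 3 mm of slack. Lifting above the post's head now.

```bash
python3 -m creep '0 0 4 0 0 0 2;0 0 4 0 0 0 2;0 0 0 0 0 0 2;0 0 0 0 0 0 2'; python3 -m creep '0 0 4 0 0 0 2;0 0 3.5 0 0 0 2;0 0 0 0 0 0 2;0 0 0 0 0 0 2'
```

```text
time: 13.08
ee_pos: [0.6225, -0.0796, 0.0681]
ee_rot: [[0.015, 1.0, -0.0], [1.0, -0.015, 0.001], [0.001, -0.0, -1.0]]
ft_force: [-0.0, 6.8, -3.8]
width: 0.132
finger_force: 30.0
time: 13.42
ee_pos: [0.6225, -0.0797, 0.0755]
ee_rot: [[0.015, 1.0, -0.0], [1.0, -0.015, 0.001], [0.001, -0.0, -1.0]]
ft_force: [1.3, 7.3, -2.9]
width: 0.127
finger_force: 30.0
```

```bash
python3 -m creep '-0.5 -4 0 0 0 0 2;-0.5 -4 0 0 0 0 2;0 -4 0 0 0 0 2;0 -2 0 0 0 0 2;0 0 0 0 0 0 2;0 0 0 0 0 0 2'; python3 -m creep '0 -3 0 0 0 0 2;0 0 0 0 0 0 2;0 0 0 0 0 0 2'
python3 - <<'E'
from h import *
s=readout.read_state();print(s['ee_pos'],s['ft_force'])
a=vision.capture('top');b=vision.capture('side');w=vision.capture('wrist')
u=proj('top',[.621,-.127,.07]);v=proj('side',[.621,-.127,.07]);print(u,v)
def crop(i,c,r,f): 
    x,y=int(c[0]),int(c[1]);return cv2.resize(i[max(0,y-r):y+r,max(0,x-r):x+r,::-1],(f,f),interpolation=cv2.INTER_CUBIC)
o=np.hstack([crop(a,u,28,390),crop(b,v,28,390)]);cv2.imwrite('pics/v6.png',o);cv2.imwrite('pics/w6.png',w[:,:,::-1])
E
```

```text
time: 13.92
ee_pos: [0.6214, -0.0933, 0.0752]
ee_rot: [[0.015, 1.0, -0.001], [1.0, -0.015, 0.001], [0.001, -0.001, -1.0]]
ft_force: [0.4, 10.9, -3.7]
width: 0.126
finger_force: 30.0
time: 14.17
ee_pos: [0.6213, -0.0962, 0.0751]
ee_rot: [[0.015, 1.0, -0.001], [1.0, -0.015, 0.002], [0.002, -0.001, -1.0]]
ft_force: [0.5, 10.5, -3.2]
width: 0.127
finger_force: 30.0
[ 0.62134936 -0.09622012  0.07512244] [ 0.48444852 10.52042475 -3.17069468]
[404.92012222 191.54245666] [301.45996229 198.73665247]
```

```bash
python3 -m creep '0 -1 -2 0 0 0 2;0 0 -2 0 0 0 2;0 0 0 0 0 0 2;0 0 0 0 0 0 2'; python3 -m creep '0 0 -1.5 0 0 0 2;0 0 0 0 0 0 2;0 0 0 0 0 0 2'; python3 -m creep '0 0 -1.5 0 0 0 2;0 0 0 0 0 0 2;0 0 0 0 0 0 2'
```

```text
time: 14.65
ee_pos: [0.6214, -0.097, 0.0711]
ee_rot: [[0.015, 1.0, -0.001], [1.0, -0.015, 0.002], [0.002, -0.001, -1.0]]
ft_force: [0.1, 11.0, -2.8]
width: 0.126
finger_force: 30.0
time: 14.9
ee_pos: [0.6215, -0.0971, 0.0698]
ee_rot: [[0.015, 1.0, -0.001], [1.0, -0.015, 0.002], [0.002, -0.001, -1.0]]
ft_force: [0.7, 10.6, -2.0]
width: 0.125
finger_force: 30.0
time: 15.15
ee_pos: [0.6215, -0.0971, 0.0684]
ee_rot: [[0.015, 1.0, -0.001], [1.0, -0.015, 0.002], [0.002, -0.001, -1.0]]
ft_force: [0.3, 11.3, -2.4]
width: 0.125
finger_force: 30.0
```

```bash
python3 -m creep '0 0 -2 0 0 0 2;0 0 0 0 0 0 2;0 0 0 0 0 0 2'; python3 -m creep '0 0 -2 0 0 0 2;0 0 0 0 0 0 2;0 0 0 0 0 0 2'; python3 -m creep '0 0 -2 0 0 0 2;0 0 0 0 0 0 2;0 0 0 0 0 0 2'
```

```text
time: 15.4
ee_pos: [0.6215, -0.0971, 0.0664]
ee_rot: [[0.015, 1.0, -0.0], [1.0, -0.015, 0.002], [0.002, -0.001, -1.0]]
ft_force: [0.6, 11.7, -0.7]
width: 0.131
finger_force: 30.0
time: 15.65
ee_pos: [0.6217, -0.097, 0.0648]
ee_rot: [[0.015, 1.0, 0.0], [1.0, -0.015, 0.002], [0.002, 0.0, -1.0]]
ft_force: [0.2, 11.5, 1.4]
width: 0.129
finger_force: 30.0
time: 15.9
ee_pos: [0.6218, -0.0971, 0.0629]
ee_rot: [[0.015, 1.0, 0.0], [1.0, -0.015, 0.002], [0.002, 0.0, -1.0]]
ft_force: [0.3, 11.5, 1.5]
width: 0.128
finger_force: 30.0
```

```bash
python3 -m creep '0 0 -2 0 0 0 2;0 0 -0.8 0 0 0 2;0 0 0 0 0 0 2;0 0 0 0 0 0 2'; python3 -m creep '0 2 0 0 0 0 2;0 1 0 0 0 0 2;0 0 0 0 0 0 2;0 0 0 0 0 0 2'; python3 -m creep '0 1.5 0 0 0 0 2;0 0 0 0 0 0 2;0 0 0 0 0 0 2'
```

```text
time: 16.23
ee_pos: [0.6219, -0.0971, 0.0603]
ee_rot: [[0.015, 1.0, 0.001], [1.0, -0.015, 0.002], [0.002, 0.001, -1.0]]
ft_force: [0.2, 10.9, 3.4]
width: 0.124
finger_force: 30.0
time: 16.57
ee_pos: [0.6219, -0.0948, 0.0603]
ee_rot: [[0.015, 1.0, 0.001], [1.0, -0.015, 0.0], [0.0, 0.001, -1.0]]
ft_force: [1.6, 5.8, 4.3]
width: 0.128
finger_force: 30.0
time: 16.82
ee_pos: [0.6219, -0.0944, 0.0604]
ee_rot: [[0.015, 1.0, 0.001], [1.0, -0.015, -0.002], [-0.002, 0.001, -1.0]]
ft_force: [0.9, -5.7, 3.4]
width: 0.126
finger_force: 30.0
```

The eye is caught by the post: the tool stopped and the force reversed to −5.7 N. Easing off, then letting go.

```bash
python3 -m creep '0 -0.7 0.5 0 0 0 2;0 0 0 0 0 0 2;0 0 0 0 0 0 2;0 0 0 0 0 0 45;0 0 0 0 0 0 45;0 0 0 0 0 0 45;0 0 0 0 0 0 45;0 0 0 0 0 0 45;0 0 0 0 0 0 45;0 0 0 0 0 0 45'; python3 -m creep '0 0 15 0 0 0 45;0 0 30 0 0 0 45;0 0 35 0 0 0 45;0 0 35 0 0 0 45;0 -20 20 0 0 0 45;0 -40 0 0 0 0 45;0 -40 0 0 0 0 45;0 -20 0 0 0 0 45;0 0 0 0 0 0 45;0 0 0 0 0 0 45'
python3 - <<'E'
from h import *
s=readout.read_state();print(s['time'],s['ee_pos'],s['ft_force'])
k=vision.calibration('wrist');w=vision.capture('wrist')
print([proj('wrist',p,k) for p in ([.6211,-.1274,.074],[.623,.0606,.0625])])
cv2.imwrite('pics/w7.png',w[:,:,::-1])
t=w[:330,230:400,::-1]
cv2.imwrite('pics/v7.png',np.hstack([cv2.resize(t[:165],(400,388),interpolation=cv2.INTER_CUBIC),cv2.resize(t[165:],(400,388),interpolation=cv2.INTER_CUBIC)]))
E
```

```text
time: 17.65
ee_pos: [0.6216, -0.094, 0.0604]
ee_rot: [[0.015, 1.0, -0.0], [1.0, -0.015, 0.0], [0.0, -0.0, -1.0]]
ft_force: [0.8, 0.6, -0.1]
width: 0.479
finger_force: 0.0
time: 18.48
ee_pos: [0.6215, -0.215, 0.1964]
ee_rot: [[0.017, 1.0, 0.0], [1.0, -0.017, -0.0], [-0.0, 0.0, -1.0]]
ft_force: [-0.5, -0.2, 0.2]
width: 0.486
finger_force: 0.0
18.4833 [ 0.62145776 -0.21502574  0.19638677] [-0.50725285 -0.15861526  0.19212949]
[array([316.48007478, 107.22068215]), array([ 313.86551889, -266.4788377 ])]
```

View pics/v7.png

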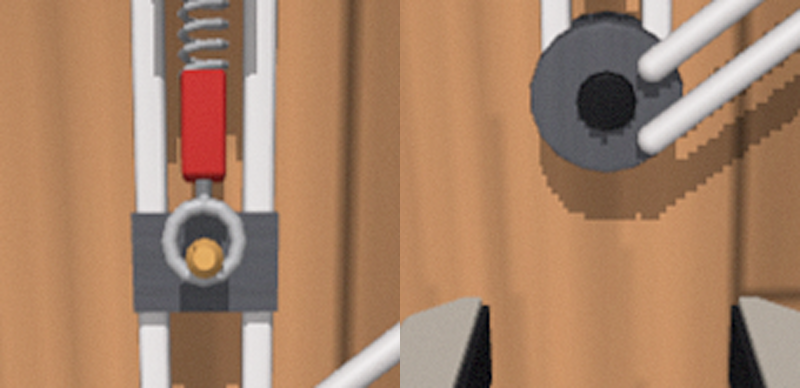

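The eye ring lies round the post and under its head (brass head at 204,257 over the ring's far wire). The coil is stretched, so the hook is holding too, and the robot is clear. Handing in.

```bash
python3 -c "
from cell import manip;print(manip.sign_off())"
```

```text
the job is handed in; nothing more can be done
None
```

The spring is back on the lamp, with its hook in the tongue's hole and its eye under the post's head; the job was handed in at about 18.5 s, and the hand-in gave no verdict.

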